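Press a sample disc through the guard window

ROBOT

A 7-joint arm with a two-finger parallel gripper is mounted at the origin on the work surface. World frame = base frame: x ahead of the robot, y to its left, z up, the work surface at z = 0. Lengths are in m, angles in rad, forces in N, time in s.
With the tool pointing down it reaches from about 0.35 to 0.9 m from the base axis. Payload 19.9 kg.
Tool frame: the origin (TCP) lies between the finger pads; the fingertips stand 22 mm ahead of it and the grasp point (between the pads) lies 3 mm ahead of it; z points along the fingers, y is the line along which they close (so a half turn about z gives the same grasp; the last joint's range is limited). The gripper opens to 94 mm and grips with 3 to 60 N. Pads are 16 mm wide; open, the fingers measure 119 mm over their backs; the gripper's body (75 mm by 177 mm) begins 78 mm behind the grasp point.
Start: joints at [1.099, 0.417, -0.01, 1.614, 0.005, 1.111, -0.053], TCP at [0.261, -0.568, 0.227] pointing down, gripper open.
Joint ranges: [-2.81, 2.81], [-0.39, 2.02], [-1.27, 1.25], [0.06, 2.57], [-1.19, 4.33], [0.19, 2], [-2.82, 2.82]. Speed limits (rad/s): [1.89, 1.89, 2.39, 2.39, 3.01, 3.01, 3.01].

INTERFACE

Orientations are given as a unit quaternion [w, x, y, z].
In Python, from workcell import r gives the robot as it stands. The module is installed in compiled form; this text tells all that it offers.
- The arm moves only by the tool send_rows, never from a script. Its arguments are lists of equal length, an entry for each row: "translation": the shift along the tool's x, y, z in m, a list of three; "turn": the turn about the tool's z in degrees; "jaw": the opening, from 0 (shut) to 1 (fully open). In form: {"translation": [[dx, dy, dz], ...], "turn": [turn, ...], "jaw": [jaw, ...]}. A call has 1 to 20 rows; each row shifts and turns the commanded pose from where the row before left it, along the tool's axes as they then stand; what a row does not reach is not made up. A row lasts 1/8 s, in which the tool goes at most 62.5 mm and 10.7 degrees, less where a joint would pass 70% of its speed; a pose out of reach is approached as far as the arm can. A call with a gripper value outside its range is refused whole. The fingers move at their own pace and stop on an object; the grip force is fixed at half the most. Time passes only in rows, so rows that do not move let the fingers close. It gives the time, the measured TCP pose, the force, the opening and the grip force at its end, in the units of the state.
- r.observe(): the state, without advancing time (a new reading comes with each control period).
- r.grab_frame(name): name is "side" or "top"; returns a dict with "frame" (420x560x3 uint8, red, green, blue), "intrinsics" (3x3 intrinsics, pixels), "view" (4x4, takes a point from world to camera coordinates). Camera axes: x right, y up, looking along -z (the intrinsics and any distortion apply to the point x, -y, -z); pixel columns grow to the right and rows downward; lengths in m; the calibration is good to about 2 mm. A picture is of the moment at which its call begins. There is no depth.
- r.finish_job(): hands the job in; it is judged then, once.
Trained networks look in the newest picture that a camera, given by its name, has taken for a name from the list of things; names that differ only in an ending like _2 or _b are one class to them, and where a whole thing is asked for, a point or a joint stands for the part that bears it (a point fixed in the world has none). Each returns a list of dicts, best first, with "score" (0 to 1); they miss things now and then, are a little off and sometimes report something else, mostly with a low value. They report only what shows in the picture. A call takes as long as a camera call.
- r.look_for(camera, label): "location" ([x, y, z] in m, in world coordinates, good to about 4 mm: the middle of the surface that is visible of it).
- r.spot_point(camera, label): "location" ([x, y, z] in m, in world coordinates, good to about 4 mm: a listed point, or the origin of a listed thing).
The state is a dict: "t": time; "joints": joint angles; "qd": joint speeds; "tau": joint torques, N m; "eef_pos": TCP position; "tool_rot": TCP orientation; "contact_force": force on the tool from outside, world axes, zero at the start; "torque": the same for the moment, N m; "grip_width": finger opening in m; "grasp_force": force on a finger pad.
Only numpy, scipy, OpenCV 4.12 (cv2) and the standard library are available. Lean on these libraries where they do the work, as an engineer would, in place of code of your own. Each camera call takes 0.05 s, during which the arm holds its last target. There are 200 camera calls.

TASK

Press the sample disc: push the sample carrier by its blue end fully home into the bench press, then reach through the window in the yellow guard with the fingertips, press the red lever all the way down, hold it down for a good second and let it spring back up. Do not touch the yellow guard at any time, do not work the lever before the carrier is home, and leave the jar, beaker and bottle standing where they are.

Things in the scene. Friction and masses are not known exactly. Their poses are not given: they have to be found in the camera images.
- press: Bench press, fixed; its place and yaw vary. Grey base plate 250 x 230 mm and 12 mm thick, origin at the middle of its underside on the bench (z = 0). At yaw 0 its x axis points away from the robot and its y axis to the robot's left; the carrier's track (grey, 130 mm wide, 12 mm thick, with low steel rails reaching 24 mm above the bench) sticks out to +y, up to 380 mm from the origin.
- guard: Yellow guard fixed on the press (same origin and axes as the press): a sloping panel 6 mm thick, 200 mm (y) by 222 mm (along the slope), on four posts. The panel is lowest on the robot's side (upper face 111 mm above the bench) and highest on the far side (168 mm), slope 15 degrees. It has one rectangular window over the red lever pad, 90 mm wide (y) and 84 mm along the slope, edged black. It must not be touched.
- window (a point): Centre of the guard's window, in the plane of the panel's upper face, 137 mm above the bench, 20 mm to -x of the press's origin and on its middle line (y = 0). Axes as the press.
- lever_pad (a point): Middle of the top face of the red pressing pad, 40 mm (x) by 44 mm (y), at the free end of the lever. At rest it lies 22 mm straight below the window's centre, 115 mm above the bench. The lever is hinged 105 mm farther on in +x, so the pad moves down when pressed, by 19 mm in all.
- lever (a joint): Angle of the lever in rad: 0 up at rest, 0.18 all the way down on its stop (pad 19 mm lower). A spring resists with about 4 N at the pad at first and 9 N fully down, and returns it when let go.
- carrier (a joint): How far the sample carrier stands out from home, in m: 0 fully home against its stop, up to 0.12 out towards the press's +y. It moves with about 3 N of friction and stays where it is left. It starts 50 to 110 mm out.
- carrier_end (a point): Middle of the carrier's blue outer end face, which is upright and looks to the press's +y; push it towards -y. The face is 94 mm wide (x) and 42 mm high, from 12 mm to 54 mm above the bench; this point is 32 mm above the bench. Behind it the aluminium carrier is a slab 92 mm wide carrying a copper disc. Fully home this point lies 180 mm to the +y of the press's origin and 15 mm to +x. Axes as the press.
- jar: Amber jar with a white lid, 64 mm across, 85 mm tall, loose; origin at the centre of its underside. Bystander.
- beaker: Open glass beaker, 68 mm across, 85 mm tall, loose; origin at the centre of its underside. Bystander.
- flask: White plastic bottle with a blue cap, 60 mm across, 100 mm tall, loose; origin at the centre of its underside. Bystander.

How it is judged:
On the way, in this order (a step that is already met when the one before it is completed fails the run):
1. the carrier is pushed fully home (within 5 mm) with the lever up (value of joint carrier below 0.005 m and value of joint lever below 0.04 rad), for 0.2 s.
2. the lever is pressed all the way down (past 0.15 of 0.18 rad) by the fingers and held for 0.8 s, the carrier home (value of joint lever above 0.15 rad and contact force between the fingers and lever above 1 N and value of joint carrier below 0.006 m), for 0.8 s.
At the end, for the whole second after the job is handed in: The lever is back up (below 0.03 rad), the carrier is home (within 6 mm), and the jar, beaker and bottle stand upright within 20 mm of where they were (value of joint lever below 0.03 rad and value of joint carrier below 0.006 m and distance of each of jar, beaker, flask from where it was at the start of the episode below 0.02 m and angle between each of jar, beaker, flask's own z axis and vertical below 0.1 rad); the robot touches nothing.
It fails at once if the guard is touched (contact force between anything else and guard above 0.3 N).
It fails at once if the lever is worked before the carrier is home (value of joint lever above 0.06 rad and value of joint carrier above 0.008 m).
It fails at once if the jar, beaker or bottle is moved more than 20 mm, lifted or tipped (distance of any of jar, beaker, flask from where it was at the start of the episode above 0.02 m or angle between any of jar, beaker, flask's own z axis and vertical above 0.3 rad).
It also fails if it takes over 51 s, if anything falls off the work surface, if the arm or the gripper's body presses on something with over 40 N, if the wrist force passes 120 N, or if a joint passes its speed limit or range.

## Working session

There is one attempt and no reset: what is moved stays moved. The work goes in short steps, Python scripts to look and compute and a tool call to move; the robot and the scene stay as the last step left them, time stands still between calls to the robot, and variables do not carry over. Pictures are saved under pics/ and viewed, at most 10 in all, crops included, and the job is handed in when it is done.

Besides the shell and the picture viewer there is one more tool, called as a command line: name --pt "numbers of a row" for each row, then --argument value for the rest. send_rows: Moves the arm, as the interface text tells. Its arguments: {"type":"object","properties":{"translation":{"type":"array"},"turn":{"type":"array"},"jaw":{"type":"array"}},"required":["translation","turn","jaw"]}

```bash
mkdir -p pics
python3 - <<'E'
from workcell import r
import cv2,numpy as np
s=r.observe();print(s['t'],s['eef_pos'],s['tool_rot'],s['grip_width'],s['contact_force'])
for c in('side','top'):
    f=r.grab_frame(c);cv2.imwrite(f'pics/{c}0.png',f['frame'][:,:,::-1])
    for l in('press','guard','window','lever_pad','carrier_end','jar','beaker','flask'):
        for d in r.spot_point(c,l)[:2]:print(c,l,np.round(d['location'],3),round(d['score'],2))
print(r.observe()['t'])
E
```

```text
0.0 [ 0.26084257 -0.5675924   0.22682249] [-5.80566332e-04  9.76889580e-01  2.13743731e-01 -1.70660539e-04] 0.09387218245952507 [ 0.12389934 -0.77080761 -0.49094555]
side press [0.501 0.008 0.001] 0.72
side press [ 0.499  0.004 -0.001] 0.6
side guard [0.5   0.008 0.004] 0.57
side window [0.483 0.012 0.136] 0.77
side lever_pad [0.482 0.006 0.117] 0.69
side lever_pad [0.502 0.005 0.   ] 0.62
side carrier_end [0.552 0.276 0.032] 0.94
side jar [ 0.436 -0.22  -0.004] 0.62
side beaker [ 0.721  0.234 -0.   ] 0.88
side flask [0.382 0.269 0.001] 0.93
top press [ 0.506  0.006 -0.001] 0.6
top guard [0.503 0.002 0.003] 0.75
top guard [0.718 0.234 0.   ] 0.65
top lever_pad [0.482 0.009 0.112] 0.93
top carrier_end [0.553 0.279 0.031] 0.85
top carrier_end [ 0.435 -0.214  0.002] 0.74
top jar [ 0.437 -0.213 -0.001] 0.68
top jar [ 0.504  0.006 -0.003] 0.41
top beaker [ 0.715  0.236 -0.003] 0.89
top flask [0.379 0.269 0.002] 0.6
0.9
```

View pics/top0.png

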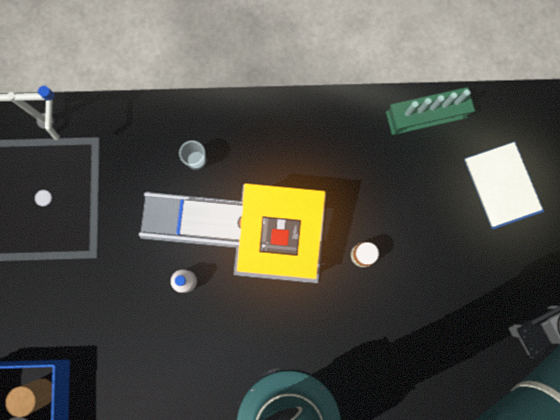

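View pics/side0.png

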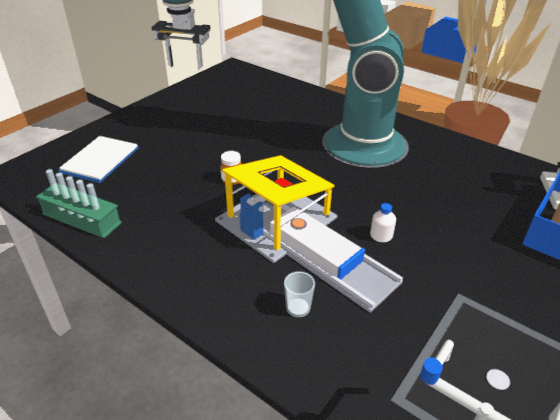

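The pictures agree with the networks. In top0 the yellow panel spans about (236–326, 184–282), with the window around (280, 236) and the blue end face at about (181, 217). The jar is at (366, 254), the bottle at (183, 281) and the beaker at (192, 155). Next I fit the press pose to the panel outline.

```bash
cat > h.py <<'E'
import numpy as np,cv2
def proj(f,P):
    V=np.array(f['view']);K=np.array(f['intrinsics']);c=P@V[:3,:3].T+V[:3,3]
    q=(c*[1,-1,-1])@K.T;return q[:,:2]/q[:,2:]
def yellow(im):
    h=cv2.cvtColor(im,cv2.COLOR_RGB2HSV);return cv2.inRange(h,(20,150,90),(35,255,255))
def world(p,P):
    x,y,a=p;c,s=np.cos(a),np.sin(a);P=np.asarray(P,float)
    return np.c_[x+c*P[:,0]-s*P[:,1],y+s*P[:,0]+c*P[:,1],P[:,2]]
E
python3 - <<'E'
from workcell import r
from h import *
from scipy.optimize import least_squares,minimize
f=r.grab_frame('top');m=yellow(f['frame'])
t=np.radians(15);L=111;
zc=.137;dx=lambda s:(-.02+s*np.cos(t),zc+s*np.sin(t))
lo=(.111-zc)/np.sin(t);hi=(.168-zc)/np.sin(t)
def quad(a,b,w):
    return np.array([[dx(s)[0],y,dx(s)[1]] for s,y in((a,-w),(a,w),(b,w),(b,-w))])
print(lo,hi)
out=quad(lo,hi,.1);inn=quad(-.042,.042,.045)
def mask(p):
    M=np.zeros(m.shape,np.uint8)
    cv2.fillPoly(M,[np.int32(np.round(proj(f,world(p,out))*16))],255,cv2.LINE_AA,4)
    cv2.fillPoly(M,[np.int32(np.round(proj(f,world(p,inn))*16))],0,cv2.LINE_AA,4);return M
cost=lambda p:np.abs(mask(p*S).astype(float)-m).mean()
S=np.array([.01,.01,.05])
best=minimize(cost,np.array([.503,.006,-.124])/S,method='Nelder-Mead',options=dict(initial_simplex=np.array([.503,.006,-.124])/S+np.array([[0,0,0],[.7,0,0],[0,.7,0],[0,0,.7]])))
p=best.x*S;print(p,np.degrees(p[2]),best.fun)
for n,P in(('window',[[-.02,0,.137]]),('cend home',[[.015,.18,.032]])):print(n,world(p,P))
c=np.array([.5525,.2775])-p[:2];a=p[2];print('cend in press',np.cos(a)*c[0]+np.sin(a)*c[1],-np.sin(a)*c[0]+np.cos(a)*c[1])
im=f['frame'][:,:,::-1].copy()
cv2.polylines(im,[np.int32(proj(f,world(p,out)))],1,(255,0,0));cv2.polylines(im,[np.int32(proj(f,world(p,inn)))],1,(255,0,0))
g=r.grab_frame('side');im2=g['frame'][:,:,::-1].copy()
for q in(out,inn):cv2.polylines(im2,[np.int32(proj(g,world(p,q)))],1,(255,0,0))
cv2.imwrite('pics/fit.png',np.hstack([cv2.resize(im[160:300,120:340],None,fx=1.8,fy=1.8),cv2.resize(im2[140:280,180:400],None,fx=1.8,fy=1.8)]))
E
```

```text
-0.10045628593406315 0.11977480245984448
[ 0.50262536  0.00781066 -0.12678029] -7.263975397005124 0.3486224489795918
window [[0.48278588 0.01033948 0.137     ]]
cend home [[0.54026434 0.18446939 0.032     ]]
cend in press 0.015374580331976369 0.2738310428179033
```

View pics/fit.png

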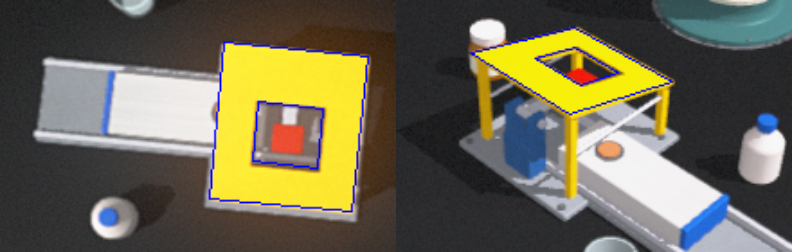

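The fit lies right on the panel in both views: press at (0.5026, 0.0078), yaw -7.26°, carrier about 94 mm out. First I turn the tool into line with the press, close the jaw and rise.

send_rows --pt "0 0 -0.01" --pt "0 0 -0.01" --pt "0 0 -0.01" --pt "0 0 -0.01" --pt "0 0 0" --pt "0 0 0" --pt "0 0.026 0" --pt "0 0.026 0" --pt "0 0.026 0" --pt "0 0.026 0" --pt "0 0.026 0" --pt "0 0.026 0" --pt "0 0.026 0" --pt "0 0 0" --turn '[-10,-10,-10,-10,-10,-8,0,0,0,0,0,0,0,0]' --jaw '[0,0,0,0,0,0,0,0,0,0,0,0,0,0]'

```text
t: 2.75
eef_pos: [0.4433, -0.5902, 0.2666]
tool_rot: [-0.0, 0.75, 0.661, 0.0]
contact_force: [-0.0, 0.5, 0.4]
grip_width: 0.0003
grasp_force: 0.0
```

send_rows --pt "0.047 0 0" --pt "0.047 0 0" --pt "0.047 0 0" --pt "0.047 0 0" --pt "0.047 0 0" --pt "0.047 0 0" --pt "0.047 0 0" --pt "0.047 0 0" --pt "0.047 0 0" --pt "0.047 0 0" --pt "0.047 0 0" --pt "0.047 0 0" --pt "0.047 0 0" --pt "0.047 0 0" --pt "0.047 0 0" --pt "0.047 0 0" --pt "0.047 0 0" --pt "0.047 0 0" --pt "0.047 0 0" --pt "0.047 0 0" --turn '[0,0,0,0,0,0,0,0,0,0,0,0,0,0,0,0,0,0,0,0]' --jaw '[0,0,0,0,0,0,0,0,0,0,0,0,0,0,0,0,0,0,0,0]'

```text
t: 5.25
eef_pos: [0.5615, 0.3416, 0.2676]
tool_rot: [0.0, 0.751, 0.66, -0.0]
contact_force: [0.6, -0.8, -0.4]
grip_width: 0.0004
grasp_force: 0.0
```

```bash
cat >> h.py <<'E'
PR=(.5026,.0078,-.1268)
def st(r):
    from scipy.spatial.transform import Rotation as R
    s=r.observe();p=np.array(s['eef_pos']);a=PR[2];c=p[:2]-PR[:2]
    q=s['tool_rot'];M=R.from_quat([q[1],q[2],q[3],q[0]]).as_matrix()
    print('t',round(s['t'],2),'press xy',np.round([np.cos(a)*c[0]+np.sin(a)*c[1],-np.sin(a)*c[0]+np.cos(a)*c[1]],4),'tcp z',round(p[2],4),'tip',round(p[2]-.022,4),'ty ang',np.degrees(np.arctan2(M[1,1],M[0,1])).round(2),'z',M[:,2].round(3),'F',np.round(s['contact_force'],1),'w',round(s['grip_width'],4))
E
python3 -c "
from workcell import r
from h import *
st(r)"
```

```text
t 5.25 press xy [0.0163 0.3386] tcp z 0.2676 tip 0.2456 ty ang -7.38 z [ 0.001 -0.001 -1.   ] F [ 0.6 -0.8 -0.4] w 0.0004
```

send_rows --pt "0 0 0.03" --pt "0 0 0.03" --pt "0 0 0.03" --pt "0 0 0.03" --pt "0 0 0.03" --pt "0 0 0.03" --pt "0 0 0.02" --pt "0 0 0.016" --pt "0 0 0" --pt "-0.02 0 0" --pt "-0.02 0 0" --pt "-0.01 0 0" --pt "-0.01 0 0" --pt "-0.01 0 0" --pt "-0.01 0 0" --pt "-0.01 0 0" --pt "0 0 0" --turn '[0,0,0,0,0,0,0,0,0,0,0,0,0,0,0,0,0]' --jaw '[0,0,0,0,0,0,0,0,0,0,0,0,0,0,0,0,0]'

```text
t: 7.38
eef_pos: [0.5495, 0.2508, 0.0512]
tool_rot: [0.0, 0.751, 0.66, -0.001]
contact_force: [0.7, 0.4, -0.4]
grip_width: 0.0003
grasp_force: 0.0
```

```bash
python3 -c "
from workcell import r
from h import *
st(r)
f=r.grab_frame('side')['frame'];cv2.imwrite('pics/push.png',f[100:340,150:450,::-1].repeat(2,0).repeat(2,1))"
```

```text
t 7.38 press xy [0.0158 0.2469] tcp z 0.0512 tip 0.0292 ty ang -7.38 z [-0.001 -0.001 -1.   ] F [ 0.7  0.4 -0.4] w 0.0003
```

View pics/push.png

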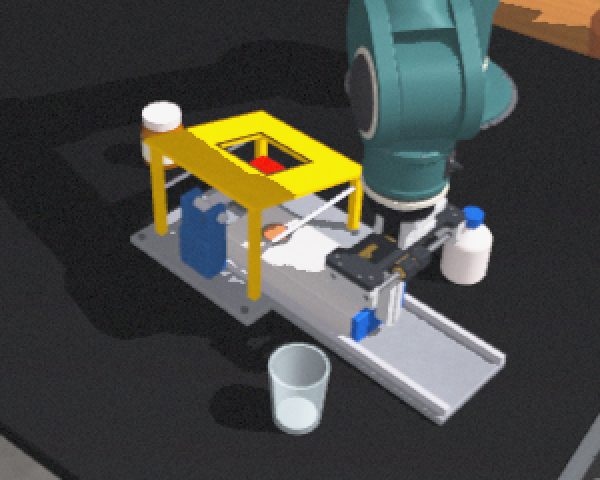

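The fingers are in front of the blue end face (crop (370, 315)), clear of the guard and the bottle. I go on pushing.

send_rows --pt "-0.01 0 0" --pt "-0.01 0 0" --pt "-0.01 0 0" --pt "-0.01 0 0" --pt "-0.005 0 0" --pt "-0.005 0 0" --pt "-0.003 0 0" --pt "0 0 0" --turn '[0,0,0,0,0,0,0,0]' --jaw '[0,0,0,0,0,0,0,0]'

```text
t: 8.43
eef_pos: [0.5431, 0.199, 0.0515]
tool_rot: [0.0, 0.751, 0.66, -0.0]
contact_force: [-0.3, 0.0, -0.4]
grip_width: 0.0005
grasp_force: 0.0
```

```bash
python3 -c "
from workcell import r
from h import *
st(r)
for c in('top','side'):
  r.grab_frame(c)
  for d in r.spot_point(c,'carrier_end')[:2]:
    p=np.array(d['location']);q=p[:2]-PR[:2];a=PR[2];print(c,d['score'],np.cos(a)*q[0]+np.sin(a)*q[1],-np.sin(a)*q[0]+np.cos(a)*q[1])
"
```

```text
t 8.43 press xy [0.016  0.1948] tcp z 0.0515 tip 0.0295 ty ang -7.34 z [ 0. -0. -1.] F [-0.3  0.  -0.4] w 0.0005
side 0.94 0.019969740746652438 0.18259129074112895
side 0.22 -0.01860718634006935 -0.004287495365121619
```

send_rows --pt "-0.003 0 0" --pt "-0.003 0 0" --pt "-0.002 0 0" --pt "0 0 0" --turn '[0,0,0,0]' --jaw '[0,0,0,0]'

```text
t: 9.12
eef_pos: [0.5422, 0.1932, 0.0516]
tool_rot: [-0.001, 0.75, 0.661, 0.001]
contact_force: [3.5, 12.2, -7.2]
grip_width: 0.0004
grasp_force: 6.0
```

```bash
python3 -c "
from workcell import r
from h import *
st(r)"
```

```text
t 9.12 press xy [0.0159 0.1889] tcp z 0.0516 tip 0.0296 ty ang -7.25 z [ 0.001  0.003 -1.   ] F [ 3.5 12.2 -7.2] w 0.0004
```

The force has risen to 13 N with the finger face at y ≈ 0.181, so the carrier is on its stop. One slightly firmer nudge, then I back off and rise.

send_rows --pt "-0.001 0 0" --pt "0 0 0" --pt "0 0 0" --pt "0 0 0" --pt "0.01 0 0" --pt "0.02 0 0" --pt "0.02 0 0" --pt "0.02 0 0" --pt "0 0 -0.03" --pt "0 0 -0.03" --pt "0 0 -0.03" --pt "0 0 -0.03" --pt "0 0 -0.03" --pt "0 0 -0.03" --pt "0 0 -0.02" --pt "0 0 0" --turn '[0,0,0,0,0,0,0,0,0,0,0,0,0,0,0,0]' --jaw '[0,0,0,0,0,0,0,0,0,0,0,0,0,0,0,0]'

```text
t: 11.12
eef_pos: [0.5511, 0.2607, 0.2524]
tool_rot: [0.0, 0.751, 0.661, 0.001]
contact_force: [-0.2, 0.4, 0.0]
grip_width: 0.0
grasp_force: 0.0
```

```bash
python3 -c "
from workcell import r
from h import *
st(r)
for c in('top','side'):
  r.grab_frame(c)
  for d in r.spot_point(c,'carrier_end')[:1]:
    p=np.array(d['location']);q=p[:2]-PR[:2];a=PR[2];print(c,d['score'],np.cos(a)*q[0]+np.sin(a)*q[1],-np.sin(a)*q[0]+np.cos(a)*q[1])
"
```

```text
t 11.12 press xy [0.0162 0.257 ] tcp z 0.2524 tip 0.2304 ty ang -7.3 z [ 0.002  0.001 -1.   ] F [-0.2  0.4  0. ] w 0.0
top 0.88 0.01631997660484393 0.17879929631745575
side 0.6 0.015063590460789776 0.1752116098962326
```

The carrier is home. Next I go over the window at press (-0.02, 0), at height.

send_rows --pt "-0.03 -0.004 0" --pt "-0.03 -0.004 0" --pt "-0.03 -0.004 0" --pt "-0.03 -0.004 0" --pt "-0.03 -0.004 0" --pt "-0.03 -0.004 0" --pt "-0.03 -0.004 0" --pt "-0.03 -0.004 0" --pt "-0.017 -0.004 0" --pt "0 0 0.01" --pt "0 0 0.01" --pt "0 0 0" --turn '[0,0,0,0,0,0,0,0,0,0,0,0]' --jaw '[0,0,0,0,0,0,0,0,0,0,0,0]'

```text
t: 12.82
eef_pos: [0.482, 0.0105, 0.2302]
tool_rot: [-0.001, 0.75, 0.661, -0.001]
contact_force: [0.1, -0.4, 0.3]
grip_width: 0.0004
grasp_force: 0.0
```

```bash
python3 -c "
from workcell import r
from h import *
st(r)
f=r.grab_frame('side');im=f['frame'].copy()
print(proj(f,world(PR,[[-.02,0,.115],[-.02,0,.137]])))
cv2.imwrite('pics/over.png',cv2.resize(im[60:280,170:400,::-1],None,fx=2.5,fy=2.5))"
```

```text
t 12.82 press xy [-0.0208  0.    ] tcp z 0.2302 tip 0.2082 ty ang -7.24 z [-0.002  0.001 -1.   ] F [ 0.1 -0.4  0.3] w 0.0004
[[280.89072821 183.26067747]
 [280.97922478 176.52289724]]
```

View pics/over.png

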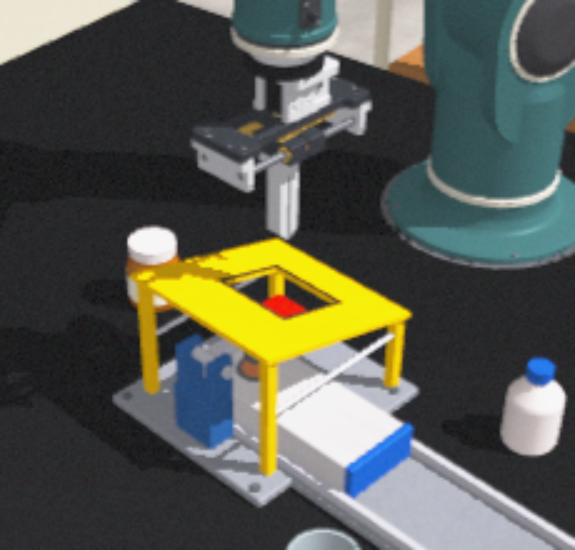

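The fingers hang over the middle of the window (tip at crop (283, 235), red pad at (283, 305)) and the carrier is home. I descend through the window.

send_rows --pt "0 0 0.02" --pt "0 0 0.02" --pt "0 0 0.02" --pt "0 0 0.015" --pt "0 0 0.01" --pt "0 0 0" --turn '[0,0,0,0,0,0]' --jaw '[0,0,0,0,0,0]'

```text
t: 13.62
eef_pos: [0.4822, 0.0098, 0.1462]
tool_rot: [-0.0, 0.751, 0.661, -0.0]
contact_force: [-0.1, 0.3, -0.1]
grip_width: 0.0006
grasp_force: 0.0
```

```bash
python3 -c "
from workcell import r
from h import *
st(r)
f=r.grab_frame('side');im=f['frame'].copy()
cv2.imwrite('pics/in.png',cv2.resize(im[100:240,200:360,::-1],None,fx=3.5,fy=3.5))"
```

```text
t 13.62 press xy [-0.0205 -0.0006] tcp z 0.1462 tip 0.1242 ty ang -7.3 z [-0.001  0.    -1.   ] F [-0.1  0.3 -0.1] w 0.0006
```

View pics/in.png

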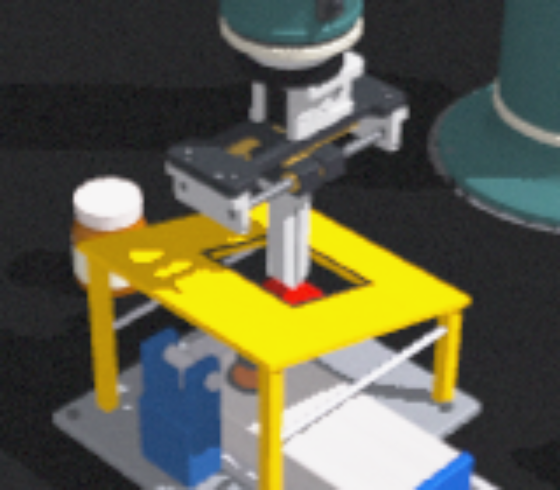

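The fingers are centred in the window with room on all sides (tip at crop (290, 285), just above the pad). I press down to just short of the stop.

send_rows --pt "0 0 0.006" --pt "0 0 0.005" --pt "0 0 0.005" --pt "0 0 0.005" --pt "0 0 0.004" --pt "0 0 0.003" --pt "0 0 0" --turn '[0,0,0,0,0,0,0]' --jaw '[0,0,0,0,0,0,0]'

```text
t: 14.55
eef_pos: [0.4826, 0.0096, 0.1185]
tool_rot: [0.0, 0.751, 0.661, 0.0]
contact_force: [-1.9, -1.4, 8.5]
grip_width: 0.0003
grasp_force: 4.1
```

```bash
python3 -c "
from workcell import r
from h import *
st(r)"
```

```text
t 14.55 press xy [-0.02   -0.0007] tcp z 0.1185 tip 0.0965 ty ang -7.32 z [ 0. -0. -1.] F [-1.9 -1.4  8.5] w 0.0003
```

The force is 8.5 N and the tip is at 96.5 mm, so it is nearly on the stop. I press 3 mm more for a firm stop.

send_rows --pt "0 0 0.002" --pt "0 0 0.001" --pt "0 0 0" --pt "0 0 0" --pt "0 0 0" --pt "0 0 0" --pt "0 0 0" --pt "0 0 0" --pt "0 0 0" --pt "0 0 0" --pt "0 0 0" --pt "0 0 0" --turn '[0,0,0,0,0,0,0,0,0,0,0,0]' --jaw '[0,0,0,0,0,0,0,0,0,0,0,0]'

```text
t: 16.05
eef_pos: [0.483, 0.0097, 0.117]
tool_rot: [0.001, 0.751, 0.661, 0.0]
contact_force: [-12.7, -1.2, 43.8]
grip_width: 0.0006
grasp_force: 22.6
```

It was on its stop and held for over a second. Now I go straight up and out.

send_rows --pt "0 0 -0.003" --pt "0 0 -0.005" --pt "0 0 -0.01" --pt "0 0 -0.015" --pt "0 0 -0.02" --pt "0 0 -0.03" --pt "0 0 -0.03" --pt "0 0 -0.03" --pt "0 0 0" --pt "0 0 0" --turn '[0,0,0,0,0,0,0,0,0,0]' --jaw '[0,0,0,0,0,0,0,0,0,0]'

```text
t: 17.3
eef_pos: [0.4821, 0.0096, 0.2583]
tool_rot: [-0.0, 0.751, 0.661, -0.0]
contact_force: [-0.1, 0.7, -0.9]
grip_width: 0.0004
grasp_force: 0.0
```

```bash
python3 -c "
from workcell import r
from h import *
st(r)
f=r.grab_frame('side')
for l in('lever_pad','carrier_end','jar','beaker','flask'):
  for d in r.spot_point('side',l)[:1]:print(l,np.round(d['location'],3),round(d['score'],2))
print(world(PR,[[.015,.18,.032]]))
cv2.imwrite('pics/end.png',f['frame'][:,:,::-1])"
```

```text
t 17.3 press xy [-0.0206 -0.0008] tcp z 0.2583 tip 0.2363 ty ang -7.32 z [-0. -0. -1.] F [-0.1  0.7 -0.9] w 0.0004
lever_pad [0.481 0.008 0.116] 0.72
carrier_end [0.539 0.182 0.034] 0.95
beaker [0.721 0.232 0.   ] 0.69
flask [0.377 0.268 0.001] 0.97
[[0.54024246 0.18445799 0.032     ]]
```

View pics/end.png

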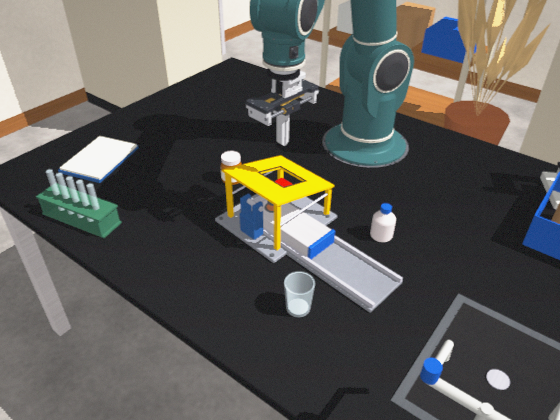

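The lever pad is back up at (285, 183), the carrier is home with its blue end at (320, 242), and the jar, beaker and bottle stand where they were. I hand the job in.

```bash
python3 -c "
from workcell import r
print(r.finish_job())"
```

```text
the job is handed in; nothing more can be done
None
```

I handed the job in at about 17 s: the carrier is home, the lever was held on its stop for over a second and is back up, and I saw no contact with the guard, jar, beaker or bottle. The judge's verdict was not shown.

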